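# Shut the sample case and knock its lock pin home

### The arm

A 7-joint arm with a two-finger parallel gripper is mounted at the origin on the work surface. World frame = base frame: x ahead of the robot, y to its left, z up, the work surface at z = 0. Lengths are in m, angles in rad, forces in N, time in s.
With the tool pointing down it reaches from about 0.425 to 0.875 m from the base axis. Payload 9.9 kg.
Tool frame: the origin (TCP) lies at the very end of the fingers, on their centre line; the grasp point (between the pads) lies 19 mm behind it; z points along the fingers, y is the line along which they close (so a half turn about z gives the same grasp; the last joint's range is limited). The gripper opens to 85 mm and grips with 20 to 120 N. Pads are 22 mm wide; open, the fingers measure 114 mm over their backs; the gripper's body (76 mm by 85 mm) begins 54 mm behind the grasp point. The pads swing forward as they close: fully open they stand 13 mm farther back than shut.
Start: joints at [1.059, 0.576, 0.025, 1.437, -0.015, 1.129, -0.057], TCP at [0.28, -0.614, 0.231] pointing down, gripper open.
Joint ranges: [-2.76, 2.76], [-0.34, 2.15], [-1.52, 1.57], [0.19, 2.46], [-1.09, 4.23], [0.17, 1.99], [-2.82, 2.82]. Speed limits (rad/s): [2.22, 2.22, 3.01, 3.01, 3.14, 3.14, 3.14].

### API

Orientations are given as [roll, pitch, yaw] about the fixed x, y, z axes, in that order (R = Rz(yaw) Ry(pitch) Rx(roll)).
In Python, from plant import monitor, vision, workorder gives the robot as it stands.
- The arm moves only by the shell command python3 -m creep 'ROWS' [OPENING] [FORCE]. ROWS is a JSON object of lists of equal length, an entry for each row: "translation": the shift along the tool's x, y, z scaled (see below), a list of three; "turn": the turn about the tool's z scaled (see below). In form: {"translation": [[dx, dy, dz], ...], "turn": [turn, ...]}. A call has 1 to 5 rows; each row is the pose to reach, as a shift and turn from the pose commanded when the call began, along the tool's axes at that moment; what a row does not reach only later rows make up. The controller multiplies each number of a shift by 0.4 m and each number of a turn by 0.5 rad. A row lasts 1/10 s, in which the tool goes at most 50 mm and 8.59 degrees, less where a joint would pass 70% of its speed; a pose out of reach is approached as far as the arm can. A call with a number of a shift or a turn outside -1 to 1 is refused whole. A call with a gripper value outside its range is refused whole. OPENING is the opening, from 0 (shut) to 1 (fully open), set as the call begins (- or left out, the last holds). The fingers move at their own pace and stop on an object; FORCE is the grip in N (left out, the last holds). Time passes only in rows, so rows that repeat a pose let the fingers close. It gives the time, the measured TCP pose, the force, the opening and the grip force at its end, in the units of the state.
- monitor.get_obs(): the state, without advancing time (a new reading comes with each control period).
- vision.read_camera(name): name is "side" or "top" or "wrist"; returns (picture, depth): 480x640x3 uint8, red, green, blue; 480x640 float32, m along the optical axis (not along the pixel's ray), 0 where there is no reading.
- vision.get_calibration(name): a dict with "fx", "fy", "cx", "cy" (pixels), "rvec" (rotation vector, rad) and "tvec" (3), from world to camera coordinates, as OpenCV has them. Camera axes: x right, y down, z forward; pixel columns grow to the right and rows downward; lengths in m; the calibration is good to about 2 mm. A picture is of the moment at which its call begins: read the wrist's pose just before it. get_calibration takes no time and is no camera call; for the wrist camera it gives the pose at the moment of the call.
- workorder.finish_job(): hands the job in; it is judged then, once.
The state is a dict: "time": time; "joints": joint angles; "qd": joint speeds; "joint_torque": joint torques, N m; "tool_pos": TCP position; "orientation": TCP orientation; "force": force on the tool from outside, world axes, zero at the start; "torque": the same for the moment, N m; "gripper_width": finger opening in m; "finger_force": force on a finger pad.
Only numpy, scipy, OpenCV 4.12 (cv2) and the standard library are available. Lean on these libraries where they do the work, as an engineer would, in place of code of your own. Each camera call takes 0.05 s, during which the arm holds its last target. There are 200 camera calls.

### The job

Close the lid of the loaded grey sample case. Then take the mallet and, with its head held square to the slanted red locking pin on the front of the case, knock the pin down until it is fully home (never push the pin with the gripper, and not before the lid is shut). Finally stand the mallet upright on the blue mat and let go, leaving the bottles and jar in the tray as they are.

Things in the scene. Friction and masses are not known exactly. Their poses are not given: they have to be found in the camera images.
- case: Fixed grey sample case, an open box 160 (x) x 240 (y) x 100 mm high, loaded with capped tubes below its rim. Origin under its centre, z up, -x is its front (towards the robot). The lid hinges on the rear (+x) top edge. A bracket on the front carries the slanted locking pin in a steel collar of 21 mm radius, its top centre at (-125, -30, 98) mm, 45 mm ahead of the front wall
- lid (a joint): Angle of the lid in rad: 0 is shut flat on the case, it grows as the front edge rises (starts 0.4 to 0.8). The hinge is stiff: the lid stays where it is left, about 2 to 4 N at its front edge pushes it down
- lid_hinge (a point): Point on the lid's hinge axis, mid-length, at (80, 0, 100) mm in the case frame; axes as the case (the hinge axis is y)
- lid_edge (a point): Middle of the lid's front edge on its upper (outer) face, 160 mm from the hinge axis and 8 mm above it when shut; turns with the lid. The lid is a white plate 8 mm thick, 166 x 246 mm, with a flat grey panel 4 mm high, 100 x 170 mm, raised on its middle no handle, and a steel tongue hanging at the front
- pin (a joint): How far the locking pin is driven in, in m along its axis: 0 standing out, 0.022 fully home (a hard stop). Starts 0 to 0.004. It is sprung but held by friction: it takes 8 to 12 N to drive and stays where it was left
- pin_top (a point): Centre of the flat top of the pin's red head (32 mm across, flat part 26 mm). Its z axis points out of the hole along the pin, which leans 0.60 rad from vertical towards the case's -y side (the robot's right); x as the case's x. The pin moves along -z. Standing out, its top is 36 mm above the collar; fully home, 14 mm
- mallet_grip (a point): Point on the mallet's handle where it is best gripped. Axes: z up along the head's axis, x along the handle away from the head. The head's axis is 56 mm away along -x; the lower face of the head is 42 mm below this point, the upper face 30 mm above. The handle has flat sides, 20 mm wide (y) and 26 mm tall (z), and ends 89 mm farther along x
- mallet: The mallet, about 0.4 kg: an upright barrel head 72 mm tall with orange faces of 50 mm diameter at both ends, and a level wooden handle to 145 mm from the head's axis. Origin at the centre of the lower face, axes as mallet_grip. It starts standing on the mat on its lower face, the handle roughly towards the robot
- mat: Fixed blue mat 200 (x) x 160 (y) x 4 mm; origin under its centre, so its top is at 4 mm. Left or right of the case
- tray: Fixed white drip tray 200 x 160 x 20 mm with the bystanders, on the other side of the case; origin under its centre
- bottle_a: Bystander: clear bottle with blue cap, 66 mm across, 150 mm tall; origin under it
- bottle_b: Bystander: amber bottle with blue cap, 56 mm across, 130 mm tall; origin under it
- jar: Bystander: white jar with green cap, 60 mm across, 80 mm tall; origin under it
Things that resemble listed ones, but are neither listed nor needed, are in the scene too. What is shaped like the mallet but pink or purple is not meant.

How it is judged:
By the outcome, as a careful person would: the job done as asked, in the order asked, and still so for the second after the job is handed in, with the robot touching nothing.
It also fails if it takes over 59 s, if anything falls off the work surface, if the arm or the gripper's body presses on something with over 40 N, if the wrist force passes 120 N, or if a joint passes its speed limit or range.

## Working session

There is one attempt and no reset: what is moved stays moved. The work goes in short steps, Python scripts to look and compute and a shell command to move; the robot and the scene stay as the last step left them, time stands still between calls to the robot, and variables do not carry over. Pictures are saved under pics/ and viewed, at most 10 in all, crops included, and the job is handed in when it is done.

```bash
ls; mkdir -p pics; cat > h.py <<'E'
import numpy as np, cv2
from scipy.spatial.transform import Rotation as R
from plant import monitor, vision, workorder
def cam(n):
    c=vision.get_calibration(n); p,d=vision.read_camera(n)
    np.savez('pics/%s.npz'%n,p=p,d=d,K=[c['fx'],c['fy'],c['cx'],c['cy']],r=np.ravel(c['rvec']),t=np.ravel(c['tvec']))
    return p,d,c
def pts(n):
    z=np.load('pics/%s.npz'%n); d=z['d'];fx,fy,cx,cy=z['K']
    v,u=np.indices(d.shape); P=np.stack([(u-cx)/fx*d,(v-cy)/fy*d,d],-1)
    Rm=cv2.Rodrigues(z['r'])[0]
    return z['p'],(P-z['t'])@Rm, d
def save(n,p): cv2.imwrite('pics/'+n+'.png',p[...,::-1])
E
python3 - <<'E'
from h import *
o=monitor.get_obs();print({k:np.round(v,3) for k,v in o.items()})
a=cam('top')[0];b=cam('side')[0];save('top0',a);save('side0',b)
E
```

```text
pics
{'time': np.float64(0.0), 'joints': array([ 1.059,  0.577,  0.025,  1.438, -0.015,  1.129, -0.057]), 'qd': array([-0.001, -0.001, -0.002, -0.001,  0.001,  0.001,  0.001]), 'joint_torque': array([ 1.0000e-03, -7.6575e+01,  2.2510e+00, -2.8596e+01,  1.5000e-02,
        1.3000e-02,  0.0000e+00]), 'tool_pos': array([ 0.28 , -0.614,  0.23 ]), 'orientation': array([-3.14 ,  0.   ,  0.428]), 'force': array([ 0.056, -0.554,  0.205]), 'torque': array([ 0.021, -0.009,  0.006]), 'finger_force': np.float64(0.0), 'gripper_width': np.float64(0.085)}
```

View pics/top0.png

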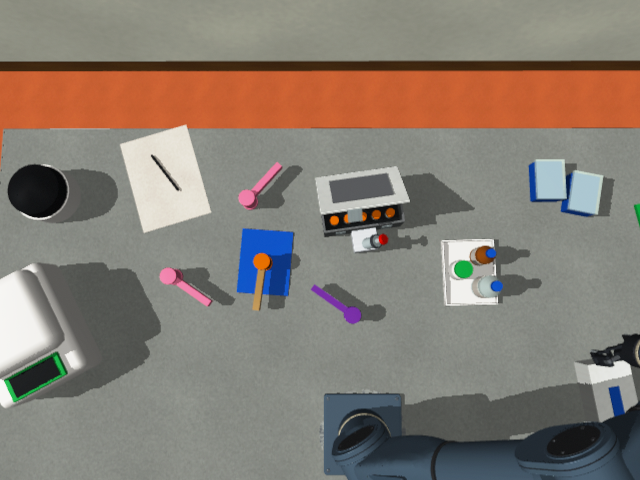

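View pics/side0.png

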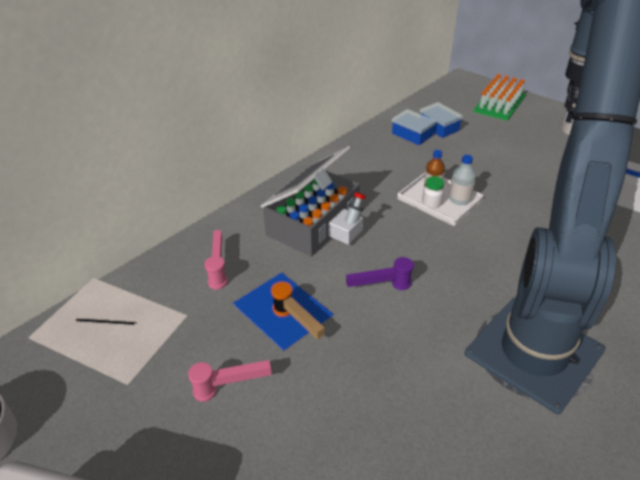

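The top view shows the blue mat at (266,262) with the orange-headed mallet (head 262,261; handle end 257,308), the open case around (362,200) with its pin at (382,240), and the tray at (470,272). The side view agrees: mallet head at (282,292), pin at (358,200). The pink and purple mallets are decoys.

```bash
python3 - <<'E'
from h import *
for n,box in (('top',dict(mallet=(225,300,225,320),pin=(368,392,228,252),lid=(310,412,160,215),case=(310,412,160,255))),('side',dict(mallet=(230,335,270,350),pin=(345,368,190,215)))):
    p,X,d=pts(n); hsv=cv2.cvtColor(p,cv2.COLOR_RGB2HSV);h,s,v=[hsv[...,i].astype(int) for i in range(3)]
    def st(name,m,b):
        mm=np.zeros_like(m);mm[b[2]:b[3],b[0]:b[1]]=1; m=m&mm&(d>0)
        q=X[m]; print(n,name,len(q),'med',np.median(q,0).round(4),'lo',np.percentile(q,3,0).round(4),'hi',np.percentile(q,97,0).round(4)); return m,q
    b=box['mallet']
    m,q=st('mat',(h>100)&(h<125)&(s>150),b)
    if n=='top': print(cv2.minAreaRect(q[:,:2].astype(np.float32)))
    m,q=st('orange',(h<14)&(s>200)&(v>150),b)
    top=q[q[:,2]>np.percentile(q[:,2],90)-.006]; print(' top face',top.mean(0),len(top), (top.min(0)+top.max(0))/2)
    m,q=st('handle',(h>=10)&(h<25)&(s>60)&(s<200)&(v>90)&(X[...,2]>.03),b)
    c=q[:,:2].mean(0);w=np.linalg.svd(q[:,:2]-c)[2][0];print(' dir',c,w,np.degrees(np.arctan2(w[1],w[0])))
    print(cv2.minAreaRect(q[:,:2].astype(np.float32)))
    m,q=st('red',((h<6)|(h>174))&(s>160)&(v>100),box['pin'])
    if n=='top':
        m,q=st('lidpanel',(s<40)&(v>60)&(v<125)&(X[...,2]>.115),(325,400,170,207))
        c=q.mean(0);nrm=np.linalg.svd(q-c)[2][2];print(' n',nrm, c)
        m,q=st('lidwhite',(s<40)&(v>170)&(X[...,2]>.09),(312,412,162,215))
        r=cv2.minAreaRect(q[:,:2].astype(np.float32));print(r)
        for u,vv in((317,180),(400,168),(409,206),(321,216),(352,234),(374,250),(323,232),(402,224)): print(u,vv,X[vv,u].round(3))
E
```

```text
top mat 2759 med [0.5217 0.2893 0.0037] lo [ 0.4197  0.2232 -0.0026] hi [0.6067 0.3745 0.0099]
((0.5143972039222717, 0.299060195684433), (0.16000396013259888, 0.19898995757102966), 85.52082061767578)
top orange 10 med [0.5055 0.2828 0.0751] lo [0.4891 0.2764 0.0319] hi [0.5297 0.3095 0.0803]
 top face [0.50878813 0.28231283 0.07769611] 6 [0.50962522 0.2834249  0.07746702]
top handle 277 med [0.4249 0.3098 0.0587] lo [0.3719 0.2963 0.053 ] hi [0.4843 0.3224 0.0647]
 dir [0.42666741 0.30964494] [-0.99278034  0.11994668] 173.11097467326894
((0.43468451499938965, 0.30931681394577026), (0.02843068726360798, 0.1321912258863449), 87.9842529296875)
top red 78 med [ 0.5689 -0.055   0.128 ] lo [ 0.5573 -0.0677  0.0366] hi [ 0.5824 -0.0433  0.1368]
top lidpanel 1305 med [0.7099 0.0106 0.1644] lo [ 0.6716 -0.0688  0.1321] hi [0.7503 0.0881 0.1924]
 n [-0.63581062 -0.09110579 -0.76644934] [0.71032245 0.01039285 0.16384981]
top lidwhite 1762 med [0.6862 0.0121 0.1782] lo [ 0.6386 -0.1071  0.1068] hi [0.7772 0.1279 0.211 ]
((0.7093182802200317, 0.01087721437215805), (0.13044089078903198, 0.24425233
[... 218 characters left out ...]
[ 0.607  0.118 -0.008]
402 224 [ 0.631 -0.13  -0.001]
side mat 2638 med [0.5002 0.3263 0.0058] lo [0.4157 0.2239 0.0016] hi [0.6011 0.3754 0.01  ]
side orange 65 med [0.4996 0.3099 0.0749] lo [0.4829 0.2816 0.01  ] hi [0.5239 0.323  0.0809]
 top face [0.50757097 0.29843356 0.07806736] 36 [0.50202649 0.30225162 0.07841277]
side handle 614 med [0.4189 0.3134 0.0588] lo [0.3624 0.2972 0.037 ] hi [0.4862 0.3248 0.0655]
 dir [0.42082122 0.31288593] [-0.99429668  0.10664953] 173.87778871154356
((0.44240647554397583, 0.30375930666923523), (0.04095722362399101, 0.16478604078292847), 87.92424011230469)
side red 45 med [ 0.5606 -0.0492  0.1308] lo [ 0.5507 -0.0603  0.1218] hi [ 0.5766 -0.0426  0.1377]
```

```bash
cat >> h.py <<'E'
def goal(x,y,z,yaw=None,o=None):
    "shift in tool axes / 0.4 m and turn / 0.5 rad from the present pose"
    o=o or monitor.get_obs(); r=R.from_euler('xyz',o['orientation'])
    s=r.inv().apply(np.array([x,y,z])-o['tool_pos'])/.4
    t=0
    if yaw is not None: t=-((yaw-o['orientation'][2]+np.pi)%(2*np.pi)-np.pi)/.5
    print('t',round(float(o['time']),2),'pos',np.round(o['tool_pos'],4),'yaw',round(float(o['orientation'][2]),3),'-> shift',s.round(3),'turn',round(t,3))
E
python3 -m creep '{"translation":[[0,0,-0.12],[0,0,-0.12]],"turn":[0,0]}' 0
python3 -c "
from h import *
goal(.650,.002,.28,1.71)"
```

```text
time: 0.3
tool_pos: [0.2809, -0.6162, 0.2846]
orientation: [3.134, -0.0, 0.428]
force: [1.2, -1.0, 0.4]
gripper_width: 0.059
finger_force: 0.0
t 0.3 pos [ 0.2809 -0.6162  0.2846] yaw 0.428 -> shift [ 1.481 -1.024  0.004] turn -2.565
```

```bash
python3 -m creep '{"translation":[[0.49,-0.34,0],[0.49,-0.34,0],[0.49,-0.34,0],[0.49,-0.34,0],[0.49,-0.34,0]],"turn":[-1,-1,-1,-1,-1]}' | sed -n 2,3p
python3 -m creep '{"translation":[[0.1,-0.59,0],[0.1,-0.59,0],[0.1,-0.59,0],[0.1,-0.59,0],[0.1,-0.59,0]],"turn":[-1,-1,-1,-1,-1]}'| sed -n 2,3p
python3 -c "
from h import *
goal(.650,.002,.28,1.71)"
```

```text
tool_pos: [0.4035, -0.4062, 0.2794]
orientation: [3.141, -0.001, 0.932]
tool_pos: [0.2349, -0.2336, 0.279]
orientation: [-3.141, 0.0, 1.43]
t 1.3 pos [ 0.2349 -0.2336  0.279 ] yaw 1.43 -> shift [ 0.729  0.944 -0.003] turn -0.561
```

```bash
python3 -m creep '{"translation":[[0.365,0.47,0],[0.365,0.47,0],[0.365,0.47,0],[0.365,0.47,0],[0.365,0.47,0]],"turn":[-0.56,-0.56,-0.56,-0.56,-0.56]}' | sed -n 2,3p
python3 -c "
from h import *
goal(.650,.002,.26,1.71)"
```

```text
tool_pos: [0.4463, -0.1159, 0.2794]
orientation: [3.14, -0.0, 1.709]
t 1.8 pos [ 0.4463 -0.1159  0.2794] yaw 1.709 -> shift [0.222 0.545 0.049] turn -0.002
```

```bash
python3 -m creep '{"translation":[[0.222,0.545,0.05],[0.222,0.545,0.05],[0.222,0.545,0.05],[0.222,0.545,0.05],[0.222,0.545,0.05]],"turn":[0,0,0,0,0]}' | sed -n 2,3p
python3 -m creep '{"translation":[[0,0,0.06],[0,0,0.12],[0,0,0.18],[0,0,0.24],[0,0,0.3]],"turn":[0,0,0,0,0]}'| sed -n 2,4p

```

```text
tool_pos: [0.6499, 0.0021, 0.2584]
orientation: [3.142, -0.001, 1.709]
tool_pos: [0.6473, -0.0003, 0.1385]
orientation: [-3.141, 0.0, 1.708]
force: [-2.7, -0.7, 3.1]
```

```bash
python3 -m creep '{"translation":[[0,0,0.03],[0,0,0.05],[0,0,0.065],[0,0,0.075],[0,0,0.08]],"turn":[0,0,0,0,0]}'| sed -n 2,4p
python3 -m creep '{"translation":[[0,0,0],[0,0,0]],"turn":[0,0]}'| sed -n 2,4p

```

```text
tool_pos: [0.6483, -0.0001, 0.1117]
orientation: [3.139, 0.002, 1.707]
force: [-19.3, -3.7, 51.1]
tool_pos: [0.6482, -0.0001, 0.1118]
orientation: [3.139, 0.002, 1.707]
force: [-14.0, -2.2, 35.5]
```

```bash
python3 -m creep '{"translation":[[0,0,-0.12],[0,0,-0.24],[0,0,-0.36],[0,0,-0.45],[0,0,-0.45]],"turn":[0,0,0,0,-0.25]}' 1 | sed -n 2,4p
python3 -c "
from h import *
goal(.447,.306,.29,3.03)"
```

```text
tool_pos: [0.6506, 0.0009, 0.2945]
orientation: [3.13, 0.002, 1.833]
force: [0.7, 0.1, -0.6]
t 4.0 pos [0.6506 0.0009 0.2945] yaw 1.833 -> shift [ 0.869 -0.294  0.006] turn -2.394
```

```bash
python3 -m creep '{"translation":[[0.43,-0.15,0],[0.43,-0.15,0],[0.43,-0.15,0],[0.43,-0.15,0],[0.43,-0.15,0]],"turn":[-1,-1,-1,-1,-1]}' | sed -n 2,3p
python3 -c "
from h import *
goal(.447,.306,.29,3.03)"
```

```text
tool_pos: [0.5429, 0.1559, 0.2891]
orientation: [3.138, -0.0, 2.342]
t 4.5 pos [0.5429 0.1559 0.2891] yaw 2.342 -> shift [ 0.436  0.09  -0.002] turn -1.376
```

```bash
python3 -m creep '{"translation":[[0.436,0.09,0],[0.436,0.09,0],[0.436,0.09,0],[0.436,0.09,0],[0.436,0.09,0]],"turn":[-1,-1,-1,-1,-1]}' | sed -n 2,3p
python3 -m creep '{"translation":[[0,0,0],[0,0,0],[0,0,0]],"turn":[-0.38,-0.38,-0.38]}' | sed -n 2,3p
python3 -c "
from h import *
p,d,c=cam('wrist');save('w1',p)
a=cam('top')[0];q=a[140:330,220:520];save('top1',cv2.resize(q,None,fx=2.5,fy=2.5,interpolation=cv2.INTER_CUBIC))
goal(.447,.306,.027,3.03)"
```

```text
tool_pos: [0.4487, 0.3057, 0.2886]
orientation: [3.138, 0.0, 2.84]
tool_pos: [0.4522, 0.3007, 0.2875]
orientation: [3.141, 0.001, 3.021]
t 5.4 pos [0.4518 0.3009 0.2875] yaw 3.019 -> shift [0.014 0.011 0.651] turn -0.022
```

View pics/w1.png

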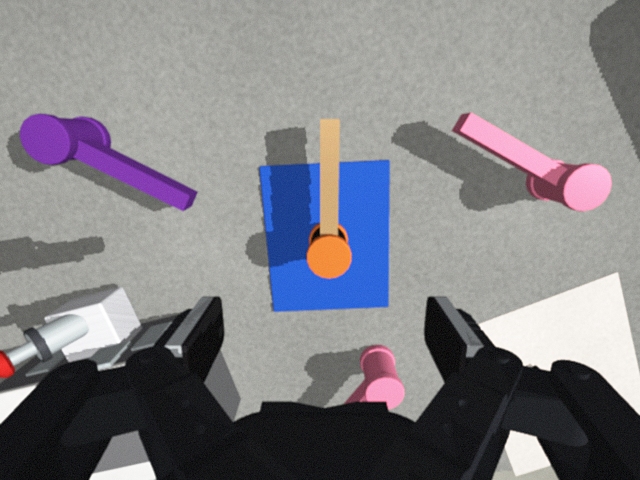

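View pics/top1.png

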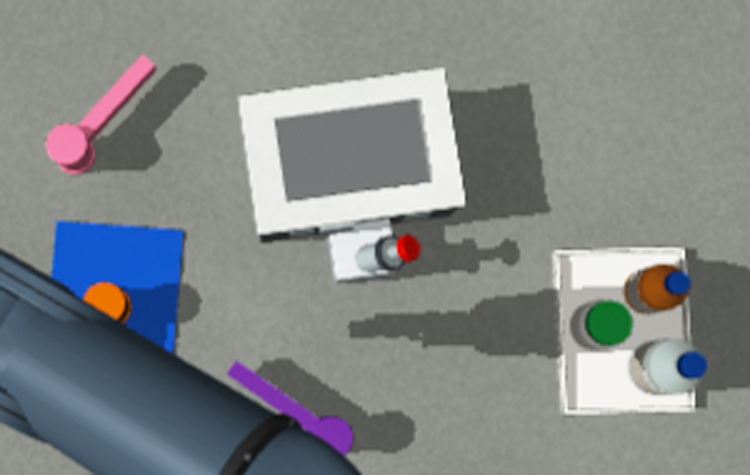

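The wrist view shows the handle running almost vertical from (329,120) to (329,235), with the orange head at (329,256). The top view shows the lid shut and the red pin still out at (408,247).

```bash
python3 - <<'E'
from h import *
p,X,d=pts('wrist')
hsv=cv2.cvtColor(p,cv2.COLOR_RGB2HSV);h,s,v=[hsv[...,i].astype(int) for i in range(3)]
box=np.zeros(h.shape,bool);box[100:300,260:400]=1
m=box&(h<13)&(s>190)&(v>180)&(X[...,2]>.068); q=X[m]; print('head',len(q),(q.min(0)+q.max(0))/2,q.mean(0),q.min(0),q.max(0))
m=box&(h>=10)&(h<25)&(s>50)&(s<190)&(v>120)&(X[...,2]>.05); q=X[m]; print('handle',len(q),q.mean(0),q.min(0),q.max(0))
c=q[:,:2].mean(0);w=np.linalg.svd(q[:,:2]-c)[2][0];print(w,np.arctan2(w[1],w[0]),np.arctan2(-w[1],-w[0]))
# pin/ case after closing, from top
p,X,d=pts('top');hsv=cv2.cvtColor(p,cv2.COLOR_RGB2HSV);h,s,v=[hsv[...,i].astype(int) for i in range(3)]
b=np.zeros(h.shape,bool);b[160:240,310:412]=1
m=b&(s<40)&(v>60)&(X[...,2]>.10);q=X[m];print('lid z',np.percentile(q[:,2],[5,50,95]),cv2.minAreaRect(q[:,:2].astype(np.float32)))
b=np.zeros(h.shape,bool);b[228:252,368:395]=1
m=b&((h<6)|(h>174))&(s>160)&(v>100)&(X[...,2]>.11);q=X[m];print('pin',len(q),q.mean(0),q.min(0),q.max(0))
c=q.mean(0);print(np.linalg.svd(q-c)[2][2])
E
```

```text
head 68 [0.50894509 0.29811469 0.07355147] [0.49393089 0.29670214 0.07508698] [0.48554711 0.27633578 0.06831561] [0.53234308 0.3198936  0.07878732]
handle 2350 [0.43491739 0.30885776 0.0633798 ] [0.36639663 0.27568507 0.05752259] [0.53303337 0.32565181 0.43115383]
[ 0.99449099 -0.1048221 ] -0.10501501073122015 3.036577642858573
lid z [0.10344371 0.10920872 0.11538484] ((0.5948472023010254, -0.0036710798740386963), (0.3602026104927063, 0.2502850890159607), 6.152894020080566)
pin 75 [ 0.56953867 -0.05486021  0.12804238] [ 0.55667153 -0.06778648  0.11444143] [ 0.58343165 -0.04309828  0.13684711]
[ 0.00702381  0.50102983 -0.86540151]
```

```bash
python3 -m creep '{"translation":[[0.01,0.01,0.12],[0.01,0.01,0.24],[0.01,0.01,0.36],[0.01,0.01,0.46],[0.01,0.01,0.5]],"turn":[-0.03,-0.03,-0.03,-0.03,-0.03]}' | sed -n 2,4p
python3 -c "
from h import *
goal(.450,.305,.027,3.035)"
```

```text
tool_pos: [0.4466, 0.3041, 0.0838]
orientation: [-3.138, -0.003, 3.035]
force: [0.8, -0.1, 0.5]
t 5.9 pos [0.4466 0.3041 0.0838] yaw 3.035 -> shift [-0.009  0.004  0.142] turn 0.001
```

```bash
python3 -m creep '{"translation":[[-0.008,0.003,0.07],[-0.008,0.003,0.14],[-0.008,0.003,0.142],[-0.008,0.003,0.142]],"turn":[0,0,0,0]}' | sed -n 2,4p
python3 -m creep '{"translation":[[0,0,0],[0,0,0],[0,0,0],[0,0,0],[0,0,0]],"turn":[0,0,0,0,0]}' 0 20 | sed -n 2,9p
python3 -m creep '{"translation":[[0,0,-0.02],[0,0,-0.04],[0,0,-0.06],[0,0,-0.08],[0,0,-0.1]],"turn":[0,0,0,0,0]}' | sed -n 2,9p
python3 -m creep '{"translation":[[0,0,0],[0,0,0]],"turn":[0,0]}' | sed -n 2,9p
python3 -c "
from h import *
p,d,c=cam('wrist');save('w2',p)
a=cam('side')[0];q=a[230:390,200:400]
save('s2',np.vstack([cv2.resize(p,(400,300)),cv2.resize(q,(400,300))]))
p,X,d=pts('side')
hsv=cv2.cvtColor(p,cv2.COLOR_RGB2HSV);h,s,v=[hsv[...,i].astype(int) for i in range(3)]
box=np.zeros(h.shape,bool);box[230:390,200:400]=1
m=box&(h<13)&(s>190)&(v>150)&(X[...,2]>.03); q=X[m]; print('head',len(q),q.min(0),q.max(0))
m=box&(h>=10)&(h<25)&(s>50)&(s<190)&(v>90)&(X[...,2]>.03); q=X[m];print('handle',len(q));print(np.polyfit(q[:,0],q[:,2],1),q.min(0),q.max(0))
"
```

```text
tool_pos: [0.4508, 0.3068, 0.0307]
orientation: [-3.141, -0.0, 3.037]
force: [1.3, 0.4, 0.4]
tool_pos: [0.4509, 0.3066, 0.0309]
orientation: [-3.141, 0.0, 3.037]
force: [0.7, -0.4, 3.6]
gripper_width: 0.0196
finger_force: 20.4
tool_pos: [0.4508, 0.3068, 0.0713]
orientation: [3.141, 0.0, 3.038]
force: [0.2, 0.5, -4.0]
gripper_width: 0.0197
finger_force: 20.0
tool_pos: [0.4509, 0.3067, 0.0707]
orientation: [3.141, 0.0, 3.038]
force: [0.1, 0.1, -4.8]
gripper_width: 0.02
finger_force: 20.0
head 24 [0.48408326 0.29060481 0.04806098] [0.5268534  0.32460597 0.11871757]
handle 478
[-1.08493676  0.54490827] [-0.20764233  0.28506656  0.05044252] [0.53087136 0.9171488  1.06289208]
```

View pics/s2.png

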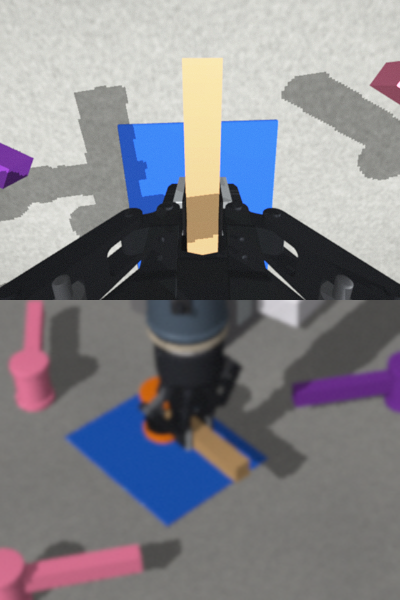

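The crop shows the mallet lifted with the handle near level, so it does not sag at 20 N. I'll tilt it by pressing the tail down on the shut lid's front edge. First I'll locate that edge.

```bash
python3 - <<'E'
from h import *
z=np.load('pics/top.npz');fx,fy,cx,cy=z['K'];Rm=cv2.Rodrigues(z['r'])[0];C=-Rm.T@z['t']
def ray(u,v,h):
    w=Rm.T@np.array([(u-cx)/fx,(v-cy)/fy,1]);return C+w*(h-C[2])/w[2]
for a,b in((257,237),(465,205),(445,70),(240,97)): print(ray(219.8+a/2.5,139.8+b/2.5,.108).round(4))
P=np.array([ray(219.8+a/2.5,139.8+b/2.5,.108) for a,b in((257,237),(465,205),(445,70),(240,97))]);print(P.mean(0))
print('bracket',[ray(219.8+a/2.5,139.8+b/2.5,.06).round(3) for a,b in((330,240),(337,282),(395,275))])
p,X,d=pts('wrist');hsv=cv2.cvtColor(p,cv2.COLOR_RGB2HSV);h,s,v=[hsv[...,i].astype(int) for i in range(3)]
b=np.zeros(h.shape,bool);b[95:300,300:350]=1
m=b&(h>=8)&(h<28)&(s>40)&(s<190)&(X[...,2]<.2)&(X[...,2]>.05)&(X[...,0]<.43);q=X[m];print(len(q),np.polyfit(q[:,0],q[:,2],1),q.min(0),q.max(0))
goal(.56,.2,.2,1.5)
E
```

```text
[0.5841 0.1179 0.108 ]
[ 0.6213 -0.1246  0.108 ]
[ 0.7826 -0.1043  0.108 ]
[0.7505 0.1378 0.108 ]
[0.68461827 0.00669887 0.108     ]
bracket [array([0.587, 0.031, 0.06 ]), array([0.536, 0.023, 0.06 ]), array([ 0.544, -0.047,  0.06 ])]
9408 [-0.01618428  0.10694958] [0.36618087 0.30020063 0.09823262] [0.42998136 0.32319843 0.10363299]
t 7.6 pos [0.4506 0.3066 0.0702] yaw 3.038 -> shift [-0.3   -0.237 -0.324] turn 3.076
```

```bash

python3 -m creep '{"translation":[[0,0,-0.12],[0,0,-0.24],[0,0,-0.33],[0,0,-0.33]],"turn":[0.3,0.6,1,1]}' | sed -n 2,4p
python3 -m creep '{"translation":[[0,0,0],[0,0,0],[0,0,0],[0,0,0]],"turn":[0.3,0.6,1,1]}' | sed -n 2,4p
python3 -m creep '{"translation":[[0,0,0],[0,0,0],[0,0,0],[0,0,0]],"turn":[0.3,0.6,1,1]}' | sed -n 2,4p
python3 -m creep '{"translation":[[0,0,0],[0,0,0],[0,0,0],[0,0,0]],"turn":[0.3,0.6,1,1]}' | sed -n 2,4p
python3 -c "
from h import *
goal(.5465,.0677,.2,.142)"
```

```text
tool_pos: [0.4521, 0.309, 0.2072]
orientation: [3.134, 0.002, 2.532]
force: [0.2, -0.4, -3.9]
tool_pos: [0.4504, 0.3067, 0.2022]
orientation: [-3.141, 0.0, 2.033]
force: [-0.2, 0.6, -3.9]
tool_pos: [0.4504, 0.3068, 0.2021]
orientation: [-3.141, 0.0, 1.533]
force: [-0.5, -0.1, -3.2]
tool_pos: [0.4503, 0.3069, 0.2021]
orientation: [-3.141, 0.001, 1.033]
force: [0.3, 0.4, -4.3]
t 9.2 pos [0.4503 0.3069 0.2021] yaw 1.033 -> shift [-0.39   0.513  0.005] turn 1.782
```

```bash

python3 -m creep '{"translation":[[-0.39,0.513,0],[-0.39,0.513,0],[-0.39,0.513,0],[-0.39,0.513,0],[-0.39,0.513,0]],"turn":[1,1,1,1,1]}' | sed -n 2,4p
python3 -m creep '{"translation":[[0,0,0],[0,0,0],[0,0,0],[0,0,0]],"turn":[0.3,0.6,0.78,0.78]}' | sed -n 2,4p
python3 -c "
from h import *
goal(.5465,.0677,.135,.142)"
```

```text
tool_pos: [0.5455, 0.0738, 0.2022]
orientation: [3.142, 0.0, 0.537]
force: [1.7, 1.0, -4.1]
tool_pos: [0.545, 0.0755, 0.202]
orientation: [3.141, 0.001, 0.147]
force: [0.4, 0.2, -3.2]
t 10.1 pos [0.545  0.0755 0.202 ] yaw 0.147 -> shift [0.001 0.02  0.168] turn 0.01
```

```bash

python3 -m creep '{"translation":[[0,0.01,0.1],[0,0.01,0.17],[0,0.01,0.17]],"turn":[0,0,0]}' | sed -n 2,4p
python3 -m creep '{"translation":[[0,0,0.02],[0,0,0.04],[0,0,0.06],[0,0,0.07],[0,0,0.07]],"turn":[0,0,0,0,0]}' | sed -n 2,4p
python3 -m creep '{"translation":[[0,0,0.01],[0,0,0.02],[0,0,0.03],[0,0,0.03]],"turn":[0,0,0,0]}' | sed -n 2,4p
cat > tilt.py <<'E'
from h import *
import sys
p,d,c=cam('wrist');save(sys.argv[1],p)
p,X,d=pts('wrist');o=monitor.get_obs()
r=R.from_euler('xyz',o['orientation']);L=r.inv().apply((X-o['tool_pos']).reshape(-1,3)).reshape(X.shape)
hsv=cv2.cvtColor(p,cv2.COLOR_RGB2HSV);h,s,v=[hsv[...,i].astype(int) for i in range(3)]
m=(h>=8)&(h<28)&(s>40)&(s<200)&(abs(L[...,1])<.008)&(L[...,0]>.025)&(L[...,0]<.11)&(L[...,2]>-.12)&(L[...,2]<.03)
q=L[m];f=np.polyfit(q[:,0],-q[:,2],1);e=-q[:,2]-np.polyval(f,q[:,0]);k=abs(e)<.004;q=q[k];f=np.polyfit(q[:,0],-q[:,2],1)
print('n',len(q),'tilt',np.arctan(f[0]).round(3),'top at tool x=0: z up',f[1].round(4),'x range',q[:,0].min().round(3),q[:,0].max().round(3),'y',q[:,1].mean().round(4),'width',o['gripper_width'])
E
python3 tilt.py w3
```

```text
tool_pos: [0.5433, 0.0712, 0.1312]
orientation: [3.141, 0.007, 0.151]
force: [-0.7, 0.3, -2.1]
tool_pos: [0.5457, 0.0714, 0.1062]
orientation: [3.142, 0.001, 0.148]
force: [0.6, 0.1, -3.4]
tool_pos: [0.5455, 0.0713, 0.0939]
orientation: [3.142, 0.001, 0.148]
force: [-0.2, 0.2, -4.3]
n 5880 tilt 0.306 top at tool x=0: z up 0.0378 x range 0.031 0.078 y -0.0 width 0.01936391793204767
```

View pics/w3.png

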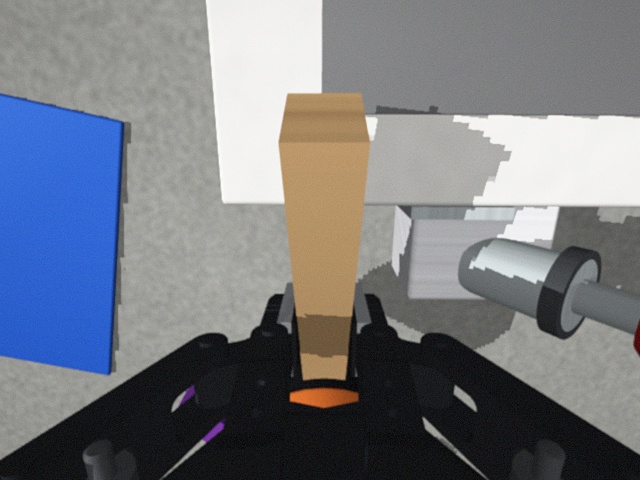

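The tail (325,120) lies tilted up over the lid and the orange head shows low at (325,397), so the mallet is already pivoting in the grip. I'll keep lowering in small steps.

```bash

python3 tilt.py w4
python3 -m creep '{"translation":[[0,0,0.01],[0,0,0.02],[0,0,0.02],[0,0,0.02]],"turn":[0,0,0,0]}' | sed -n 2,4p
python3 tilt.py w4
```

```text
n 5880 tilt 0.305 top at tool x=0: z up 0.038 x range 0.031 0.078 y 0.0 width 0.01932159289141115
tool_pos: [0.5458, 0.0714, 0.0863]
orientation: [-3.142, 0.0, 0.148]
force: [0.1, -0.3, -4.6]
n 5924 tilt 0.308 top at tool x=0: z up 0.0379 x range 0.031 0.078 y -0.0 width 0.019348502670575536
```

```bash

python3 -m creep '{"translation":[[0,0,0.01],[0,0,0.02],[0,0,0.025],[0,0,0.025]],"turn":[0,0,0,0]}' | sed -n 2,4p
python3 tilt.py w4
```

```text
tool_pos: [0.5457, 0.0714, 0.0761]
orientation: [3.142, 0.001, 0.148]
force: [-0.3, 0.1, -2.8]
n 4884 tilt 0.259 top at tool x=0: z up 0.0524 x range 0.037 0.074 y 0.0 width 0.019319693805757866
```

```bash
cat > prof.py <<'E'
from h import *
p,X,d=pts('wrist');o=monitor.get_obs()
r=R.from_euler('xyz',o['orientation']);L=r.inv().apply((X-o['tool_pos']).reshape(-1,3)).reshape(X.shape)
for v in range(60,440,15): print(v,p[v,325],(L[v,325]*1000).round(1))
E
python3 prof.py
python3 -c "
from h import *
z=np.load('pics/wrist.npz');a=cam('side')[0];q=a[150:310,230:430]
save('s4',np.hstack([cv2.resize(z['p'],(400,300)),cv2.resize(q,(400,320))[:300]]))"
```

```text
60 [135 138 138] [ 94.2   0.5 -36.4]
75 [138 135 140] [ 90.2   0.5 -37.2]
90 [132 136 137] [ 86.1   0.5 -38.3]
105 [133 133 134] [ 82.3   0.5 -36.7]
120 [194 156 108] [ 77.3   0.4 -61. ]
135 [188 154 107] [ 74.    0.4 -65.2]
150 [181 147 102] [ 71.    0.4 -68. ]
165 [191 157 109] [ 68.2   0.4 -72.5]
180 [181 147 105] [ 65.5   0.4 -74.8]
195 [172 138  98] [ 63.    0.4 -77.8]
210 [166 137  93] [ 59.6   0.4 -75.6]
225 [166 136  91] [ 55.6   0.4 -72.3]
240 [164 132  88] [ 51.    0.4 -68.5]
255 [162 128  90] [ 45.8   0.4 -64.2]
270 [164 126  93] [ 39.6   0.4 -58.9]
285 [167 134  94] [ 33.6   0.4 -55.1]
300 [162 130  91] [ 25.4   0.5 -48.3]
315 [156 123  85] [ 15.6   0.5 -40.2]
330 [101  80  57] [  4.8   0.5 -32.1]
345 [100  77  53] [ -9.7   0.6 -20.2]
360 [152 122  84] [-26.8   0.6  -7. ]
375 [167  78  31] [-34.7   0.6  -7.5]
390 [215 111  51] [-38.6   0.6 -12.8]
405 [204 100  40] [-49.1   0.6 -10.6]
420 [22 16 24] [ 11.3   0.4 -80.2]
435 [21 24 23] [ 11.1   0.3 -84.2]
```

View pics/s4.png

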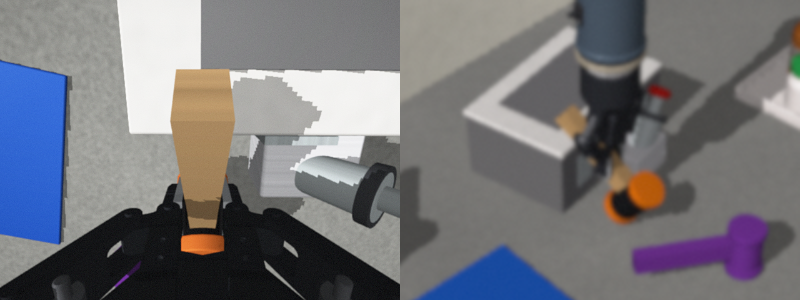

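The top face slope between rows 195 and 360 gives a tilt of about 0.67 rad; my fit had included the end face. The crop shows the head low at (635,197) with the tail on the lid. Next I'll move clear of the lid to the left and touch the head's rim on the table to bring the tilt back to 0.60.

```bash
sed -i 's/(L\[...,0\]>.025)&(L\[...,0\]<.11)/(L[...,0]>.008)\&(L[...,0]<.055)/' tilt.py
python3 -m creep '{"translation":[[0,0,-0.06],[0,0,-0.1],[0,-0.1,-0.1],[0,-0.19,-0.1],[0,-0.19,-0.1]],"turn":[0,0,0,0,0]}' | sed -n 2,4p
python3 tilt.py w5
python3 -m creep '{"translation":[[0,0,0.05],[0,0,0.1],[0,0,0.11],[0,0,0.11]],"turn":[0,0,0,0]}' | sed -n 2,4p
python3 tilt.py w5
```

```text
tool_pos: [0.5334, 0.1532, 0.1166]
orientation: [-3.138, -0.0, 0.155]
force: [-1.0, 0.0, -4.4]
n 5312 tilt 0.683 top at tool x=0: z up 0.0282 x range 0.008 0.055 y -0.0006 width 0.019789243997507807
tool_pos: [0.5345, 0.1457, 0.0722]
orientation: [3.141, 0.001, 0.147]
force: [-0.6, 0.5, -4.2]
n 5825 tilt 0.682 top at tool x=0: z up 0.0278 x range 0.008 0.055 y 0.0 width 0.01959482528519276
```

```bash

python3 -m creep '{"translation":[[0,0,0.005],[0,0,0.01],[0,0,0.01]],"turn":[0,0,0]}' | sed -n 2,4p
python3 tilt.py w5
python3 -m creep '{"translation":[[0,0,0.004],[0,0,0.008],[0,0,0.008]],"turn":[0,0,0]}' | sed -n 2,4p
python3 tilt.py w5
```

```text
tool_pos: [0.5366, 0.1466, 0.0702]
orientation: [-3.141, -0.004, 0.147]
force: [1.6, -1.0, 8.3]
n 5818 tilt 0.66 top at tool x=0: z up 0.028 x range 0.008 0.055 y 0.0 width 0.020133718984128617
tool_pos: [0.5391, 0.1471, 0.0684]
orientation: [-3.141, -0.009, 0.147]
force: [4.9, -1.6, 16.2]
n 5850 tilt 0.625 top at tool x=0: z up 0.0282 x range 0.008 0.055 y 0.0 width 0.019567283388980606
```

```bash

python3 -m creep '{"translation":[[0,0,0.004],[0,0,0.005],[0,0,0.005]],"turn":[0,0,0]}' | sed -n 2,4p
python3 tilt.py w5
python3 -m creep '{"translation":[[0,0,-0.02],[0,0,-0.06],[0,0,-0.16],[0,0,-0.28],[0,0,-0.33]],"turn":[0,0,0,0,0]}' - 120 | sed -n 1,9p
python3 tilt.py w5
```

```text
tool_pos: [0.5405, 0.1473, 0.0672]
orientation: [-3.14, -0.012, 0.147]
force: [7.6, -1.2, 20.8]
n 5864 tilt 0.603 top at tool x=0: z up 0.0283 x range 0.008 0.055 y -0.0 width 0.01954707441219631
time: 14.9
tool_pos: [0.5356, 0.1469, 0.1996]
orientation: [-3.141, -0.004, 0.148]
force: [-0.4, -0.2, -4.7]
gripper_width: 0.0181
finger_force: 118.1
n 5958 tilt 0.606 top at tool x=0: z up 0.0269 x range 0.008 0.055 y 0.0 width 0.017981904153065793
```

```bash

python3 -m creep '{"translation":[[0,0,-0.08],[0,0,-0.15],[0,0,-0.15],[0,0,-0.15]],"turn":[-0.28,-0.56,-0.84,-1]}' | sed -n 2,3p
python3 -m creep '{"translation":[[0,0,0],[0,0,0],[0,0,0],[0,0,0]],"turn":[-0.28,-0.56,-0.84,-1]}' | sed -n 2,3p
python3 -m creep '{"translation":[[0,0,0],[0,0,0],[0,0,0],[0,0,0]],"turn":[-0.28,-0.56,-0.84,-1]}' | sed -n 2,3p
python3 tilt.py w6
python3 -c "
from h import *
goal(.570,-.0726,.2322,1.714)"
```

```text
tool_pos: [0.5343, 0.1464, 0.2555]
orientation: [3.142, -0.0, 0.653]
tool_pos: [0.5338, 0.1462, 0.2544]
orientation: [-3.14, 0.001, 1.153]
tool_pos: [0.5338, 0.1462, 0.2543]
orientation: [-3.139, 0.0, 1.653]
n 5958 tilt 0.61 top at tool x=0: z up 0.0284 x range 0.008 0.055 y 0.0 width 0.017935962654181677
t 16.2 pos [0.5338 0.1461 0.2543] yaw 1.656 -> shift [-0.552  0.044  0.055] turn -0.115
```

```bash

python3 -m creep '{"translation":[[-0.12,0.01,0],[-0.24,0.02,0],[-0.36,0.03,0],[-0.48,0.04,0.02],[-0.55,0.044,0.04]],"turn":[-0.12,-0.12,-0.12,-0.12,-0.12]}' | sed -n 2,3p
python3 -m creep '{"translation":[[0,0,0],[0,0,0]],"turn":[0,0]}' | sed -n 2,4p
python3 tilt.py w6
python3 - <<'E'
from h import *
goal(.5674,-.0559,.2075,1.714)
w=np.load('pics/wrist.npz')['p']
a=cam('side')[0];q=a[140:260,290:430];b=cam('top')[0];c=b[190:290,330:430]
save('s6',np.hstack([cv2.resize(w,(400,300))[:, :],cv2.resize(q,(350,300),interpolation=2)]))
for n,bx in(('side',(290,430,150,230)),('top',(365,400,225,260))):
    p,X,d=pts(n);hsv=cv2.cvtColor(p,cv2.COLOR_RGB2HSV);h,s,v=[hsv[...,i].astype(int) for i in range(3)]
    m=np.zeros(h.shape,bool);m[bx[2]:bx[3],bx[0]:bx[1]]=1
    r=m&((h<5)|(h>174))&(s>170)&(v>90)&(X[...,2]>.1);print(n,'red',r.sum(),X[r].mean(0) if r.any() else '')
    r=m&(h>=6)&(h<14)&(s>190)&(v>120);print(n,'orange',r.sum(),X[r].min(0).round(3),X[r].max(0).round(3)) if r.any() else 0
E
```

```text
tool_pos: [0.5685, -0.0764, 0.2383]
orientation: [-3.14, 0.002, 1.702]
tool_pos: [0.5683, -0.0718, 0.2384]
orientation: [-3.14, -0.001, 1.705]
force: [-0.9, 0.9, -4.3]
n 6188 tilt 0.611 top at tool x=0: z up 0.0288 x range 0.008 0.055 y -0.0 width 0.017983953653718156
t 16.95 pos [ 0.5686 -0.0705  0.2388] yaw 1.707 -> shift [0.036 0.002 0.078] turn -0.013
side red 40 [ 0.54152593 -0.02506966  0.15422576]
side orange 43 [ 0.528 -0.345  0.085] [ 0.58  -0.071  0.213]
top red 39 [ 0.56349415 -0.05512792  0.12789176]
top orange 1 [ 0.571 -0.046  0.133] [ 0.571 -0.046  0.133]
```

View pics/s6.png

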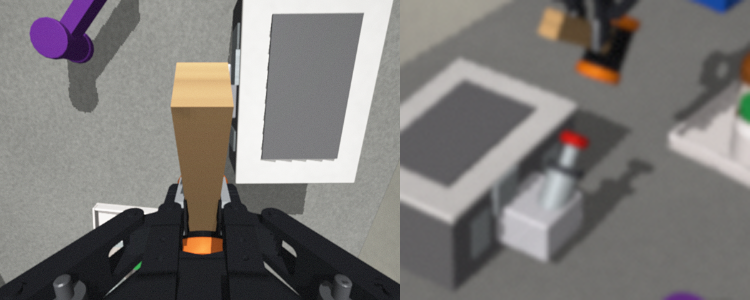

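The side crop shows the mallet's lower face (598,72) over the red pin top (573,138), axes parallel. The wrist view shows the handle straight along the lid's front. I'll close in along the pin axis.

```bash
python3 -c "
from h import *
goal(.5658,-.0447,.1913,1.714)"
python3 -m creep '{"translation":[[0.02,0.003,0.05],[0.05,0.005,0.09],[0.063,0.006,0.118],[0.063,0.006,0.118]],"turn":[0,-0.013,-0.013,-0.013]}' | sed -n 2,4p
python3 -c "
from h import *
goal(.5650,-.0391,.183,1.714)"
python3 -m creep '{"translation":[[0.005,0,0.007],[0.009,0,0.014],[0.014,0,0.02],[0.014,0,0.02]],"turn":[0,0,0,0]}' | sed -n 2,4p
python3 tilt.py w7
```

```text
t 17.05 pos [ 0.569  -0.0697  0.2393] yaw 1.709 -> shift [0.063 0.001 0.12 ] turn -0.009
tool_pos: [0.5672, -0.0443, 0.191]
orientation: [-3.139, -0.001, 1.717]
force: [0.6, -0.4, -3.8]
t 17.45 pos [ 0.5672 -0.0443  0.191 ] yaw 1.717 -> shift [ 0.014 -0.004  0.02 ] turn 0.006
tool_pos: [0.5672, -0.0405, 0.1841]
orientation: [3.142, -0.0, 1.714]
force: [-0.2, 0.5, -4.2]
n 5931 tilt 0.61 top at tool x=0: z up 0.0282 x range 0.008 0.055 y 0.0 width 0.018045163564781794
```

```bash

python3 -m creep '{"translation":[[0.006,-0.002,0.008],[0.011,-0.004,0.016],[0.017,-0.004,0.025],[0.017,-0.004,0.025]],"turn":[0,0,0,0]}' | sed -n 2,4p
python3 tilt.py w7
python3 -m creep '{"translation":[[0.006,0,0.008],[0.01,0,0.014],[0.01,0,0.014]],"turn":[0,0,0]}' | sed -n 2,4p
python3 tilt.py w7
```

```text
tool_pos: [0.5657, -0.0342, 0.1746]
orientation: [3.139, 0.001, 1.714]
force: [3.2, -1.2, 1.2]
n 5981 tilt 0.606 top at tool x=0: z up 0.0284 x range 0.008 0.055 y -0.0 width 0.017948255881486574
tool_pos: [0.565, -0.0303, 0.1689]
orientation: [3.14, 0.001, 1.714]
force: [3.9, -2.2, 2.0]
n 5962 tilt 0.605 top at tool x=0: z up 0.0284 x range 0.008 0.055 y 0.0 width 0.017899390163430735
```

```bash

python3 -m creep '{"translation":[[0.005,0,0.007],[0.01,0,0.014],[0.01,0,0.014]],"turn":[0,0,0]}' | sed -n 2,4p
python3 -m creep '{"translation":[[0.005,0,0.007],[0.01,0,0.014],[0.01,0,0.014]],"turn":[0,0,0]}' | sed -n 2,4p
python3 tilt.py w7
```

```text
tool_pos: [0.5646, -0.0268, 0.1638]
orientation: [3.139, 0.001, 1.714]
force: [3.6, -2.9, 8.1]
tool_pos: [0.565, -0.0236, 0.1611]
orientation: [3.136, 0.003, 1.713]
force: [-3.2, -6.5, 35.8]
n 5981 tilt 0.548 top at tool x=0: z up 0.0288 x range 0.008 0.055 y 0.0 width 0.018199866162926837
```

Hard stop felt at 36 N. I'll back off along the pin axis and check the pin's height.

```bash

python3 -m creep '{"translation":[[-0.02,0,-0.03],[-0.042,0,-0.062],[-0.042,0,-0.16],[-0.042,0,-0.25],[-0.042,0,-0.25]],"turn":[0,0,0,0,0]}' | sed -n 2,4p
python3 -m creep '{"translation":[[0.1,0,0],[0.22,0,0],[0.34,0,0],[0.45,0,0],[0.5,0,0]],"turn":[0,0,0,0,0]}' | sed -n 2,4p
python3 tilt.py w8
cat > pin.py <<'E'
from h import *
import sys
a=cam('side')[0];b=cam('top')[0]
save(sys.argv[1],np.hstack([cv2.resize(a[170:250,300:400],(375,300),interpolation=2),cv2.resize(b[200:270,330:417],(375,300),interpolation=2)]))
for n,bx in(('side',(330,380,185,240)),('top',(365,400,225,260))):
    p,X,d=pts(n);hsv=cv2.cvtColor(p,cv2.COLOR_RGB2HSV);h,s,v=[hsv[...,i].astype(int) for i in range(3)]
    m=np.zeros(h.shape,bool);m[bx[2]:bx[3],bx[0]:bx[1]]=1
    r=m&((h<5)|(h>174))&(s>170)&(v>90)&(X[...,2]>.08);q=X[r];print(n,'red',r.sum(),q.mean(0),np.percentile(q,[5,95],0))
E
python3 pin.py p8
```

```text
tool_pos: [0.5665, -0.0383, 0.261]
orientation: [3.137, -0.0, 1.714]
force: [1.3, 0.4, -4.7]
tool_pos: [0.5338, 0.1641, 0.2557]
orientation: [-3.138, -0.002, 1.72]
force: [0.5, 0.4, -4.7]
n 6353 tilt 0.56 top at tool x=0: z up 0.0301 x range 0.008 0.055 y 0.0 width 0.01809210380571716
side red 37 [ 0.55779709 -0.03763334  0.11384571] [[ 0.54904794 -0.04477368  0.10711589]
 [ 0.56779805 -0.03153354  0.11891352]]
top red 71 [ 0.5675625  -0.04327478  0.11043943] [[ 0.5561329  -0.05487358  0.10217992]
 [ 0.57914314 -0.03355023  0.11783641]]
```

View pics/p8.png

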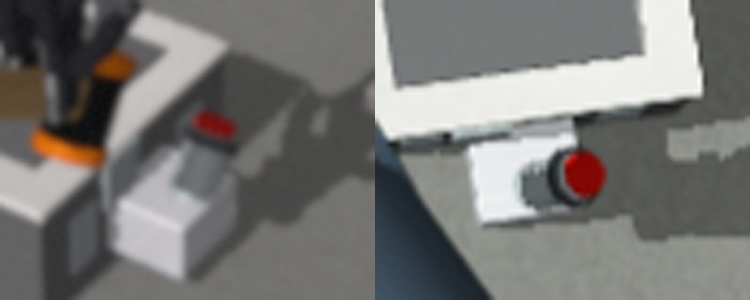

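The crops show the pin head down close to its collar at (210,125) and (585,175). Its top fell 17.6 mm in z, which is about 21 mm along its axis, and its height of about 0.110 m matches fully home. Now I'll set the mallet on the mat.

```bash
python3 -c "
from h import *
goal(.512,.3058,.12,1.714)"
```

```text
t 20.5 pos [0.535  0.1606 0.2557] yaw 1.718 -> shift [ 0.367 -0.002  0.339] turn 0.008
```

```bash
python3 -m creep '{"translation":[[0.1,0,0],[0.2,0,0.05],[0.3,0,0.14],[0.367,0,0.24],[0.367,0,0.31]],"turn":[0,0,0,0,0]}' | sed -n 2,4p
python3 -m creep '{"translation":[[0,0,0.01],[0,0,0.03],[0,0,0.03]],"turn":[0,0,0]}' | sed -n 2,4p
python3 tilt.py w9
python3 -c "
from h import *
goal(.512,.3058,.075,1.714)"
```

```text
tool_pos: [0.5132, 0.3074, 0.1301]
orientation: [-3.138, -0.002, 1.718]
force: [-0.5, -0.6, -5.0]
tool_pos: [0.5166, 0.3028, 0.1214]
orientation: [3.142, 0.001, 1.712]
force: [0.3, 0.6, -2.5]
n 6069 tilt 0.559 top at tool x=0: z up 0.0283 x range 0.008 0.055 y 0.0 width 0.018336780324554536
t 21.35 pos [0.5168 0.3033 0.1222] yaw 1.712 -> shift [ 0.008 -0.011  0.118] turn -0.004
```

Lower to just above contact, reduce the grip to 20 N, then press through the flattening arc.

```bash
python3 -m creep '{"translation":[[0,-0.01,0.05],[0,-0.01,0.1],[0,-0.01,0.118],[0,-0.01,0.118]],"turn":[0,0,0,0]}' - 20 | sed -n 2,4p
python3 -m creep '{"translation":[[0.005,0,0.013],[0.015,0,0.023],[0.03,0,0.034],[0.03,0,0.034]],"turn":[0,0,0,0]}' | sed -n 2,4p
python3 tilt.py w9
python3 -m creep '{"translation":[[0.008,0,0.008],[0.016,0,0.016],[0.032,0,0.032],[0.032,0,0.032]],"turn":[0,0,0,0]}' | sed -n 2,4p
python3 tilt.py w9
```

```text
tool_pos: [0.5122, 0.3033, 0.0744]
orientation: [-3.142, 0.0, 1.713]
force: [-0.6, -0.3, -3.7]
tool_pos: [0.5112, 0.317, 0.0625]
orientation: [3.138, -0.001, 1.715]
force: [-0.7, -0.3, 12.7]
n 5904 tilt 0.434 top at tool x=0: z up 0.0286 x range 0.008 0.055 y 0.0 width 0.018278305038898195
tool_pos: [0.5092, 0.3314, 0.0499]
orientation: [3.137, -0.003, 1.716]
force: [-2.4, 3.1, 11.0]
n 5792 tilt 0.238 top at tool x=0: z up 0.0286 x range 0.008 0.055 y 0.0 width 0.018071883802704445
```

```bash
python3 -m creep '{"translation":[[0.008,0,0.012],[0.015,0,0.022],[0.025,0,0.035],[0.025,0,0.035]],"turn":[0,0,0,0]}' | sed -n 2,4p
python3 tilt.py w9
python3 -m creep '{"translation":[[0,0,0.006],[0,0,0.012],[0,0,0.012]],"turn":[0,0,0]}' | sed -n 2,4p
python3 tilt.py w9
```

```text
tool_pos: [0.5079, 0.3424, 0.0364]
orientation: [3.137, -0.005, 1.716]
force: [-2.6, 4.9, 14.2]
n 5663 tilt 0.06 top at tool x=0: z up 0.0289 x range 0.008 0.055 y -0.0 width 0.01813631136387893
tool_pos: [0.5077, 0.3447, 0.0325]
orientation: [3.135, -0.008, 1.717]
force: [-4.1, 10.7, 16.3]
n 5628 tilt 0.011 top at tool x=0: z up 0.0291 x range 0.008 0.055 y -0.0 width 0.017826430426009097
```

```bash
python3 -m creep '{"translation":[[0.008,0,-0.006],[0.008,0,-0.008]],"turn":[0,0]}' | sed -n 2,4p
python3 -m creep '{"translation":[[0,0,0],[0,0,0],[0,0,0],[0,0,0],[0,0,0]],"turn":[0,0,0,0,0]}' 1 | sed -n 2,6p
python3 -m creep '{"translation":[[0,0,-0.06],[0,0,-0.15],[0,0,-0.3],[0,0,-0.42],[0,0,-0.5]],"turn":[0,0,0,0,0]}' | sed -n 1,6p
python3 -m creep '{"translation":[[-0.1,0,0],[-0.3,0,0],[-0.5,0,0],[-0.5,0,0],[-0.5,0,0]],"turn":[0,0,0,0,0]}' | sed -n 1,6p
python3 - <<'E'
from h import *
p,d,c=cam('wrist');a=cam('top')[0];b=cam('side')[0]
save('f',np.hstack([cv2.resize(a[150:330,220:520],(400,240),interpolation=2),cv2.resize(b[130:370,180:500],(320,240),interpolation=2)]))
for n in('wrist','top','side'):
    p,X,d=pts(n);hsv=cv2.cvtColor(p,cv2.COLOR_RGB2HSV);h,s,v=[hsv[...,i].astype(int) for i in range(3)]
    m=(h>=5)&(h<13)&(s>190)&(v>150)&(X[...,2]>.066)&(X[...,2]<.09)&(X[...,0]<.62)&(X[...,0]>.4)&(X[...,1]>.2)&(X[...,1]<.4)
    q=X[m];print(n,len(q), q.min(0).round(3) if len(q) else '',q.max(0).round(3) if len(q) else '')
E
```

```text
tool_pos: [0.507, 0.343, 0.0334]
orientation: [3.139, -0.002, 1.715]
force: [-0.4, 1.8, -1.2]
tool_pos: [0.5064, 0.3413, 0.032]
orientation: [-3.141, 0.0, 1.714]
force: [-0.6, -0.1, -0.0]
gripper_width: 0.0854
finger_force: 0.0
time: 24.65
tool_pos: [0.5065, 0.3416, 0.2351]
orientation: [3.14, -0.001, 1.714]
force: [0.6, 0.2, -0.9]
gripper_width: 0.0855
finger_force: 0.0
time: 25.15
tool_pos: [0.5359, 0.136, 0.2318]
orientation: [-3.141, 0.004, 1.706]
force: [-0.4, -0.4, -0.5]
gripper_width: 0.0854
finger_force: 0.0
wrist 157 [0.493 0.259 0.068] [0.539 0.294 0.079]
top 2 [0.537 0.274 0.07 ] [0.537 0.295 0.076]
side 16 [0.491 0.262 0.069] [0.531 0.307 0.081]
```

View pics/f.png

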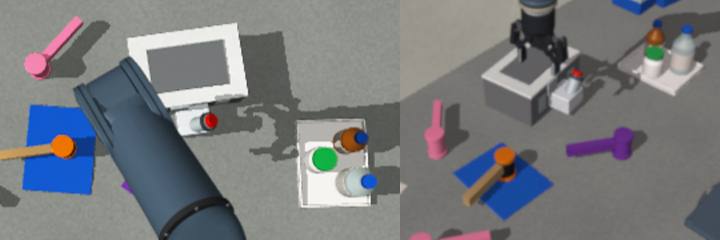

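The mallet stands upright on the mat at (62,146) in the top view and (505,160) in the side view. The lid is shut, the pin is down, and the bottles and jar look undisturbed.

```bash
python3 -c "
from plant import workorder
print(workorder.finish_job())"
```

```text
the job is handed in; nothing more can be done
None
```

I handed the job in at about 25 s: the lid is shut, the pin is knocked home (head about 21 mm further in, ending on a hard stop), the mallet stands upright on the blue mat with the gripper clear, and the bottles and jar were not touched. The mallet slipped about 0.05 rad off square in the grip only as the pin hit its stop.

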